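# Mount the clay owl on its keyed stand

## Robot

A 7-joint arm with a two-finger parallel gripper is mounted at the origin on the work surface. World frame = base frame: x ahead of the robot, y to its left, z up, the work surface at z = 0. Lengths are in m, angles in rad, forces in N, time in s.
With the tool pointing down it reaches from about 0.4 to 0.85 m from the base axis. Payload 10.4 kg.
Tool frame: the origin (TCP) lies at the very end of the fingers, on their centre line; the grasp point (between the pads) lies 19 mm behind it; z points along the fingers, y is the line along which they close (so a half turn about z gives the same grasp; the last joint's range is limited). The gripper opens to 85 mm and grips with 20 to 120 N. Pads are 22 mm wide; open, the fingers measure 114 mm over their backs; the gripper's body (76 mm by 85 mm) begins 54 mm behind the grasp point. The pads swing forward as they close: fully open they stand 13 mm farther back than shut.
Start: joints at [1.275, 0.332, -0.065, 1.46, 0.022, 1.35, -0.088], TCP at [0.168, -0.602, 0.231] pointing down, gripper open.
Joint ranges: [-2.6, 2.6], [-0.5, 2.12], [-1.47, 1.34], [0.16, 2.42], [-1.27, 4.41], [0.06, 2.06], [-2.6, 2.6]. Speed limits (rad/s): [2.22, 2.22, 2.79, 2.79, 3.14, 3.14, 3.14].

## Interface

Orientations are given as a unit quaternion [x, y, z, w].
In Python, from workcell import * gives the robot as it stands.
- The arm moves only by the tool step_arm, never from a script. Its argument "commands" is one flat list of numbers, 7 for each row, row after row: the finger opening in mm, from 0 to 85.4, then the shift along the world's x, y, z as a fraction of full scale, then the turn, a rotation vector about the world's x, y, z as a fraction of full scale. A call has exactly 10 rows; each row is the pose to reach, as a shift and turn from the pose commanded when the call began, turning the shorter way round; what a row does not reach only later rows make up. Full scale, the value 1, is 0.6 m for a shift and pi rad for a turn. A row lasts 1/8 s, in which the tool goes at most 62.5 mm and 10.7 degrees, less where a joint would pass 70% of its speed; a pose out of reach is approached as far as the arm can. A call with a number of a shift or a turn outside -1 to 1 is refused whole. A call with a gripper value outside its range is refused whole. The fingers move at their own pace and stop on an object; "squeeze" is the grip in N (left out, the last holds). Time passes only in rows, so rows that repeat a pose let the fingers close, or fill a call up. It gives the time, the measured TCP pose, the force, the opening and the grip force at its end, in the units of the state.
- get_obs(): the state, without advancing time (a new reading comes with each control period).
- camera(name): name is "side" or "top"; returns the picture (480x640x3 uint8, red, green, blue); there is no depth.
- camera_params(name): a dict with "mtx" (3x3 intrinsics, pixels), "extrinsics" (4x4, takes a point from world to camera coordinates). Camera axes: x right, y down, z forward; pixel columns grow to the right and rows downward; lengths in m; the calibration is good to about 2 mm. A picture is of the moment at which its call begins. camera_params takes no time and is no camera call.
- hand_in(): hands the job in; it is judged then, once.
The state is a dict: "clock": time; "joint_pos": joint angles; "joint_velocities": joint speeds; "tau": joint torques, N m; "position": TCP position; "ee_rot": TCP orientation; "ft_force": force on the tool from outside, world axes, zero at the start; "torque": the same for the moment, N m; "grip_width": opening from 0.0 (shut) to 1.0 (fully open); "grasp_force": force on a finger pad.
Only numpy, scipy, OpenCV 4.12 (cv2) and the standard library are available. Lean on these libraries where they do the work, as an engineer would, in place of code of your own. Each camera call takes 0.05 s, during which the arm holds its last target. There are 200 camera calls.

## Task

Mount the little clay owl on the stand that fits it: the long slot in its underside takes the stand with the flat upright steel tongue, not the one with the round pin. Turn the owl so that its slot lines up with the tongue, lower it fully home until it sits upright on the stand's round flange, and let go. Leave the small clay songbird standing where it is.

Things in the scene. Friction and masses are not known exactly. Their poses are not given: they have to be found in the camera images.
- owl_center (a point): Loose fired-clay owl, 0.3-0.5 kg, upright on the bench: flat chest and back (grip there), wings, ear tufts, beak. 54 mm deep (x), 64 wide (y, wing to wing), 100 high; above 70 mm a smaller head. Point: its centre, 50 mm above its underside. It faces its own -x; z up. Slot in the underside, centred: 42 mm long along y, 24 wide along x, 46 deep.
- blade_stand_flange (a point): Stand fixed to the bench: 70 mm square foot, pipe, 60 mm round flange, flat steel tongue on top, 12 mm thick (x), 30 long (y), 38 high, top edge rounded. Point: middle of the flange top, 44 mm above the bench, at the tongue root; z up. Owl may face either way; its underside rests on the flange. Another stand has a 30 mm round pin (wrong).
- songbird_center (a point): A small round-bellied clay songbird, loose, 50 mm thick and 66 mm high with a tail and a beak but no wings, on the bench beside the owl; to be left alone. The point is its centre, 33 mm above its underside.
There are look-alikes about, which are no part of the job. Leave any purple or yellow look-alike of the part that bears owl_center alone.

How it is judged:
By the outcome, as a careful person would: the job done as asked, in the order asked, and still so for the second after the job is handed in, with the robot touching nothing.
It also fails if it takes over 38 s, if anything falls off the work surface, if the arm or the gripper's body presses on something with over 40 N, if the wrist force passes 120 N, or if a joint passes its speed limit or range.

## Working session

There is one attempt and no reset: what is moved stays moved. The work goes in short steps, Python scripts to look and compute and a tool call to move; the robot and the scene stay as the last step left them, time stands still between calls to the robot, and variables do not carry over. Pictures are saved under pics/ and viewed, at most 10 in all, crops included, and the job is handed in when it is done.

Besides the shell and the picture viewer there is one more tool, called as name(argument=value, ...) on one line, values as JSON. step_arm: Moves the arm, as the interface text tells. Its arguments: {"type":"object","properties":{"commands":{"type":"array","items":{"type":"number"}},"squeeze":{"type":"number"}},"required":["commands"]}

```bash
mkdir -p pics; python3 - <<'E'
from workcell import *
import cv2
for n in("top","side"):
    cv2.imwrite(f"pics/{n}0.png",camera(n)[:,:,::-1]); p=camera_params(n); print(n,p["mtx"],p["extrinsics"])
o=get_obs();print(o["clock"],o["position"],o["ee_rot"],o["grip_width"])
E
```

```text
top [[573.77968598   0.         324.72200443]
 [  0.         573.77968598 229.17500682]
 [  0.           0.           1.        ]] [[-0.00400114 -0.9999577   0.00828157  0.0549842 ]
 [-0.98369199  0.00244659 -0.17984463  0.48653743]
 [ 0.17981676 -0.0088661  -0.98366017  1.49041961]
 [ 0.          0.          0.          1.        ]]
side [[537.24009779   0.         318.87116402]
 [  0.         537.24009779 230.20192719]
 [  0.           0.           1.        ]] [[-0.76833767 -0.64003905  0.00268923  0.41000077]
 [-0.43879038  0.52367968 -0.73022092  0.24519087]
 [ 0.46596161 -0.56223625 -0.6832058   1.07340928]
 [ 0.          0.          0.          1.        ]]
0.1 [ 0.16831069 -0.60156924  0.23058878] [ 9.90711554e-01  1.35978736e-01 -1.03088692e-04 -6.23640542e-04] 1.0000925650889003
```

View pics/top0.png

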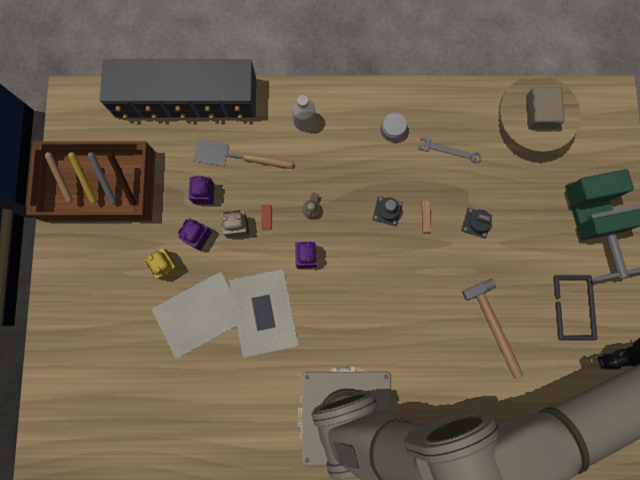

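View pics/side0.png

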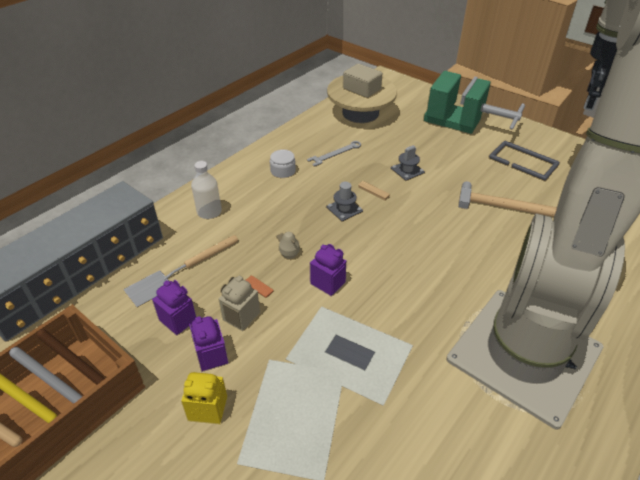

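Top view: the clay owl is near (233,223), the purple and yellow look-alikes are at (201,189), (194,234), (306,254) and (160,264), and the songbird is at (311,207). The stands are at (388,209), which looks like the round pin, and (478,222), which looks like the tongue. I'll confirm with one enlarged montage.

```bash
python3 - <<'E'
import cv2,numpy as np
t=cv2.imread("pics/top0.png");s=cv2.imread("pics/side0.png")
def c(im,x,y,w,h):return cv2.resize(im[y:y+h,x:x+w],(400,300),interpolation=cv2.INTER_CUBIC)
m=np.vstack([np.hstack([c(t,200,195,64,48),c(t,446,198,64,48)]),np.hstack([c(s,192,264,96,72),c(s,328,138,112,84)])])
cv2.imwrite("pics/m1.png",m)
E
```

```text
(no output)
```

View pics/m1.png

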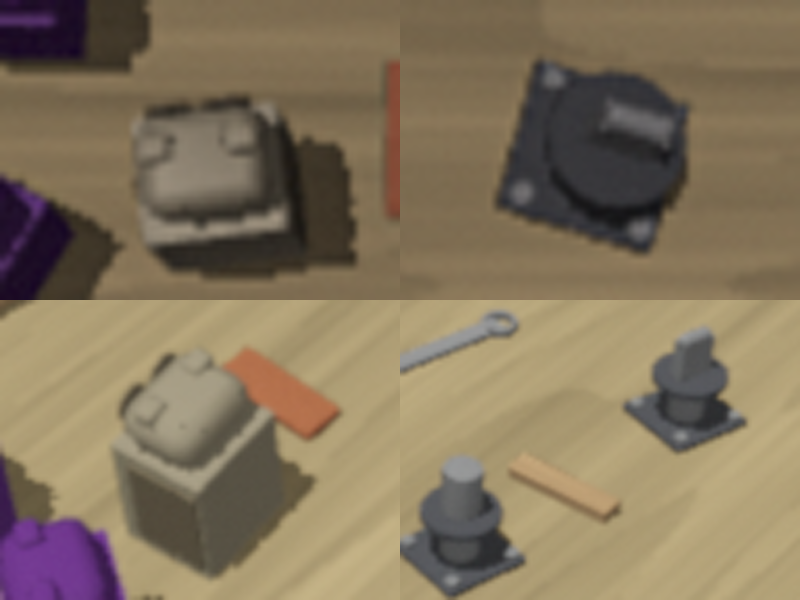

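```bash
cat >h.py <<'E'
from workcell import *
import numpy as np
def w(n,pts,z,s=1,o=(0,0)):
    p=camera_params(n);E=p["extrinsics"];R=E[:3,:3];C=-R.T@E[:3,3];r=[]
    for u in np.atleast_2d(pts):
        d=R.T@np.linalg.solve(p["mtx"],[u[0]/s+o[0],u[1]/s+o[1],1]);r.append(C+d*(z-C[2])/d[2])
    return np.array(r)[:,:2]
def proj(n,P):
    p=camera_params(n);E=p["extrinsics"];q=p["mtx"]@(E[:3,:3]@np.array(P)+E[:3,3]);return q[:2]/q[2]
def e(q):
    d=np.diff(np.vstack([q,q[:1]]),axis=0);return np.round(np.linalg.norm(d,axis=1)*1e3),np.round(np.degrees(np.arctan2(d[:,1],d[:,0])),1)
E
python3 - <<'E'
from h import *
q=w("top",[(133,105),(275,98),(292,232),(147,245)],.07,6.25,(200,195));print("owl",q,q.mean(0),e(q))
q=w("side",[(115,440-300),(210,200),(275,115)],.07,4.167,(192,264));print("owl side z70",q,e(q),(q[0]+q[2])/2)
q=w("side",[(128,220),(212,278),(275,200)],.0,4.167,(192,264));print("owl side z0",q,e(q),(q[0]+q[2])/2)
L=[(140,62),(288,103),(250,252),(100,207)]
q=w("top",L,.006,6.25,(446,198));print("foot",q.mean(0),e(q))
print("flange",w("top",[(217,142)],.044,6.25,(446,198)),w("side",[(290,75)],.044,3.571,(328,138)))
q=w("top",[(207,103),(275,115),(270,146),(200,133)],.08,6.25,(446,198));print("tongue",q.mean(0),e(q))
q=w("side",[(225,107),(283,150),(345,120)],.006,3.571,(328,138));print("foot side",(q[0]+q[2])/2,e(q))
print("bird",w("top",[(311,208)],.04),"purples",w("top",[(201,185),(195,231)],.08))
E
```

```text
owl [[0.52921869 0.32637653]
 [0.53210828 0.26656681]
 [0.47459719 0.25821948]
 [0.46921652 0.3188152 ]] [0.50128517 0.2924945 ] (array([60., 58., 61., 60.]), array([ -87.2, -171.7,   95.1,    7.2]))
owl side z70 [[0.52239357 0.32705344]
 [0.46074289 0.32320869]
 [0.47406159 0.26599343]] (array([62., 59., 78.]), array([-176.4,  -76.9,   51.6])) [0.49822758 0.29652344]
owl side z0 [[0.52825937 0.32442366]
 [0.46969767 0.32229286]
 [0.48000721 0.26738112]] (array([59., 56., 75.]), array([-177.9,  -79.4,   49.8])) [0.50413329 0.29590239]
foot [ 0.51012135 -0.36654495] (array([67., 70., 68., 68.]), array([-106.1,  162.9,   72.7,  -17.7]))
flange [[ 0.50874603 -0.36590107]] [[ 0.50694844 -0.35664995]]
tongue [ 0.50922383 -0.36481749] (array([29., 14., 30., 13.]), array([-100.4,  167.9,   79.1,  -15.7]))
foot side [ 0.50757419 -0.35826641] (array([68., 66., 94.]), array([ 165.2, -104.4,   29.6]))
bird [[0.54560413 0.09016598]] purples [[0.59958742 0.38019034]
 [0.4761208  0.39149737]]
```

The tongue stand is confirmed at top (478,222), and the owl at top (233,223). I'm going above the owl in two legs, turning on the way.

step_arm(commands=[85,0.553,0.5,0,0,0,0.222,85,0.553,0.5,0,0,0,0.222,85,0.553,0.5,0,0,0,0.222,85,0.553,0.5,0,0,0,0.222,85,0.553,0.5,0,0,0,0.222,85,0.553,0.5,0,0,0,0.222,85,0.553,0.5,0,0,0,0.222,85,0.553,0.5,0,0,0,0.222,85,0.553,0.5,0,0,0,0.222,85,0.553,0.5,0,0,0,0.222], squeeze=50)

```text
clock: 1.35
position: [0.4989, -0.3036, 0.2311]
ee_rot: [0.885, 0.465, -0.0, 0.0]
ft_force: [0.4, -1.2, 0.0]
grip_width: 0.991
grasp_force: 0.0
```

step_arm(commands=[85,0,0.99,0,0,0,0.224,85,0,0.99,0,0,0,0.224,85,0,0.99,0,0,0,0.224,85,0,0.99,0,0,0,0.224,85,0,0.99,0,0,0,0.224,85,0,0.99,0,0,0,0.224,85,0,0.99,0,0,0,0.224,85,0,0.99,0,0,0,0.224,85,0,0.99,0,0,0,0.224,85,0,0.99,0,0,0,0.224])

```text
clock: 2.6
position: [0.4999, 0.2938, 0.2313]
ee_rot: [0.669, 0.743, 0.0, -0.0]
ft_force: [0.7, -0.5, 0.2]
grip_width: 0.998
grasp_force: 0.0
```

```bash
python3 - <<'E'
from h import *
import cv2
t=camera("top")[:,:,::-1];s=camera("side")[:,:,::-1]
def c(im,x,y,w_,h):return cv2.resize(im[y:y+h,x:x+w_],(400,300),interpolation=cv2.INTER_CUBIC)
m=np.vstack([np.hstack([c(t,440,195,80,60),c(t,190,170,100,75)]),np.hstack([c(s,368,130,80,60),c(s,160,190,160,120)])])
cv2.imwrite("pics/m2.png",m)
E
```

```text
(no output)
```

View pics/m2.png

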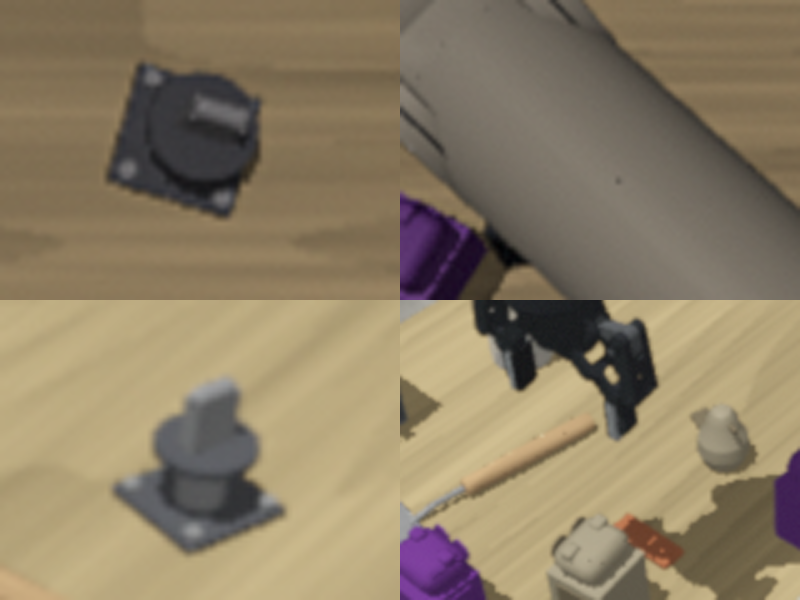

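```bash
python3 - <<'E'
from h import *
o=(440,195);v=(368,130)
print("flange",w("top",[(204,127)],.044,5,o),w("side",[(207,144)],.044,5,v))
q=w("top",[(197,95),(250,105),(246,132),(192,119)],.08,5,o);print("tongue",q.mean(0),e(q))
q=w("top",[(140,62),(262,97),(228,217),(107,180)],.006,5,o);print("foot",q.mean(0),e(q))
q=w("side",[(113,189),(190,252),(285,211)],.004,5,v);print("foot side",(q[0]+q[2])/2,e(q))
q=w("side",[(187,90),(233,77)],.08,5,v);print("tongue side",q,q.mean(0),e(q))
E
```

```text
flange [[ 0.50962203 -0.36616305]] [[ 0.50706611 -0.35779392]]
tongue [ 0.51010752 -0.36531217] (array([28., 15., 29., 13.]), array([-101.1,  168.6,   75.9,  -14.4]))
foot [ 0.51057574 -0.36582413] (array([69., 71., 69., 70.]), array([-106.7,  161.5,   72.4,  -17.9]))
foot side [ 0.50837789 -0.35979875] (array([68., 69., 96.]), array([ 162.2, -107.2,   27.7]))
tongue side [[ 0.51835345 -0.34766853]
 [ 0.50594892 -0.37428379]] [ 0.51215119 -0.36097616] (array([29., 29.]), array([-115.,   65.]))
```

step_arm(commands=[85,0.002,0,-0.1,0,0,0,85,0.002,0,-0.17,0,0,0,85,0.002,0,-0.22,0,0,0,85,0.002,0,-0.25,0,0,0,85,0.002,0,-0.27,0,0,0,85,0.002,0,-0.29,0,0,0,85,0.002,0,-0.31,0,0,0,85,0.002,0,-0.328,0,0,0,85,0.002,0,-0.328,0,0,0,85,0.002,0,-0.328,0,0,0])

```text
clock: 3.95
position: [0.5016, 0.2924, 0.0349]
ee_rot: [0.67, 0.743, 0.0, 0.0]
ft_force: [-0.1, -0.5, 0.2]
grip_width: 0.993
grasp_force: 0.0
```

No contact on the way down. Closing.

step_arm(commands=[40,0,0,0,0,0,0,40,0,0,0,0,0,0,40,0,0,0,0,0,0,40,0,0,0,0,0,0,40,0,0,0,0,0,0,40,0,0,0,0,0,0,40,0,0,0,0,0,0,40,0,0,0,0,0,0,40,0,0,0,0,0,0,40,0,0,0,0,0,0], squeeze=60)

```text
clock: 5.2
position: [0.5016, 0.2922, 0.0353]
ee_rot: [0.67, 0.743, 0.0, 0.0]
ft_force: [-1.3, -0.5, 6.0]
grip_width: 0.622
grasp_force: 57.3
```

```bash
python3 - <<'E'
from h import *
import cv2
o=get_obs();print(o["grip_width"]*85.4,o["grasp_force"],o["position"])
s=camera("side")[:,:,::-1]
cv2.imwrite("pics/g1.png",cv2.resize(s[200:350,140:340],(800,600),interpolation=cv2.INTER_CUBIC))
E
```

```text
53.09889272314281 57.3128769959294 [0.50160575 0.29222965 0.0352866 ]
```

View pics/g1.png

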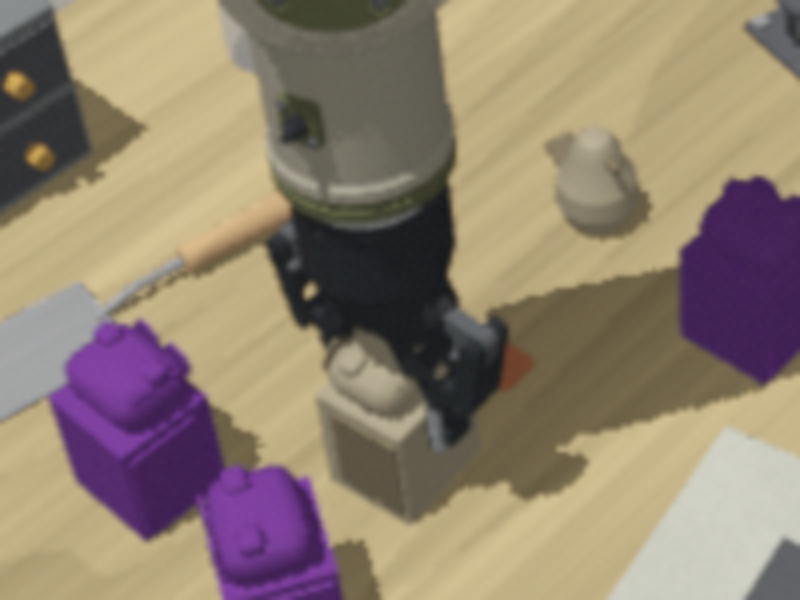

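The owl is gripped at 53 mm across chest and back, and the songbird is clear. I'm lifting, then moving across.

step_arm(commands=[40,0,0,0.05,0,0,0,40,0,0,0.13,0,0,0,40,0,0,0.22,0,0,0,40,0,0,0.3,0,0,0,40,0,-0.05,0.333,0,0,-0.02,40,0,-0.13,0.333,0,0,-0.04,40,0,-0.22,0.333,0,0,-0.06,40,0,-0.31,0.333,0,0,-0.06,40,0,-0.4,0.333,0,0,-0.06,40,0,-0.48,0.333,0,0,-0.06])

```text
clock: 6.5
position: [0.5008, 0.0019, 0.2341]
ee_rot: [0.737, 0.676, -0.0, 0.0]
ft_force: [0.3, 0.5, -2.8]
grip_width: 0.619
grasp_force: 59.4
```

step_arm(commands=[40,0.012,-0.08,0,0,0,-0.02,40,0.012,-0.16,0,0,0,-0.04,40,0.012,-0.24,0,0,0,-0.062,40,0.012,-0.32,0,0,0,-0.062,40,0.012,-0.4,0,0,0,-0.062,40,0.012,-0.48,0,0,0,-0.062,40,0.012,-0.55,0,0,0,-0.062,40,0.012,-0.6,0,0,0,-0.062,40,0.012,-0.614,0,0,0,-0.062,40,0.012,-0.614,0,0,0,-0.062])

```text
clock: 7.75
position: [0.5085, -0.3638, 0.2338]
ee_rot: [0.799, 0.601, 0.0, -0.001]
ft_force: [0.3, 0.4, -3.6]
grip_width: 0.623
grasp_force: 59.3
```

step_arm(commands=[40,0,0,-0.04,0,0,0,40,0,0,-0.08,0,0,0,40,0,0,-0.12,0,0,0,40,0,0,-0.15,0,0,0,40,0,0,-0.17,0,0,0,40,0,0,-0.178,0,0,0,40,0,0,-0.178,0,0,0,40,0,0,-0.178,0,0,0,40,0,0,-0.178,0,0,0,40,0,0,-0.178,0,0,0])

```text
clock: 9.0
position: [0.5087, -0.3644, 0.1278]
ee_rot: [0.799, 0.601, 0.0, 0.0]
ft_force: [-0.0, 0.3, -3.3]
grip_width: 0.625
grasp_force: 59.4
```

```bash
python3 - <<'E'
from h import *
import cv2
o=get_obs();print(o["position"],o["ee_rot"])
s=camera("side")[:,:,::-1]
cv2.imwrite("pics/g2.png",cv2.resize(s[80:200,330:490],(800,600),interpolation=cv2.INTER_CUBIC))
# predicted underside corners for owl at the TCP, and flange centre
p=o["position"];a=np.radians(2*np.degrees(np.arctan2(o["ee_rot"][1],o["ee_rot"][0]))-90);zb=p[2]-.035
X=np.array([np.cos(a),np.sin(a),0]);Y=np.array([-X[1],X[0],0]);b=np.array([p[0],p[1],zb])
print("yaw",np.degrees(a),"zb",zb)
for i,j in((1,1),(-1,1),(-1,-1),(1,-1)):print(i,j,(proj("side",b+i*.027*X+j*.032*Y)-[330,80])*5)
E
```

```text
[ 0.50872193 -0.36441041  0.12784437] [7.98922615e-01 6.01433771e-01 9.60543145e-05 2.56527375e-04]
yaw -16.054690640280356 zb 0.09284436745521693
1 1 [333.85296546 308.419054  ]
-1 1 [400.01853573 356.05207899]
-1 -1 [489.93764722 317.9126572 ]
1 -1 [422.97079179 271.96508137]
```

View pics/g2.png

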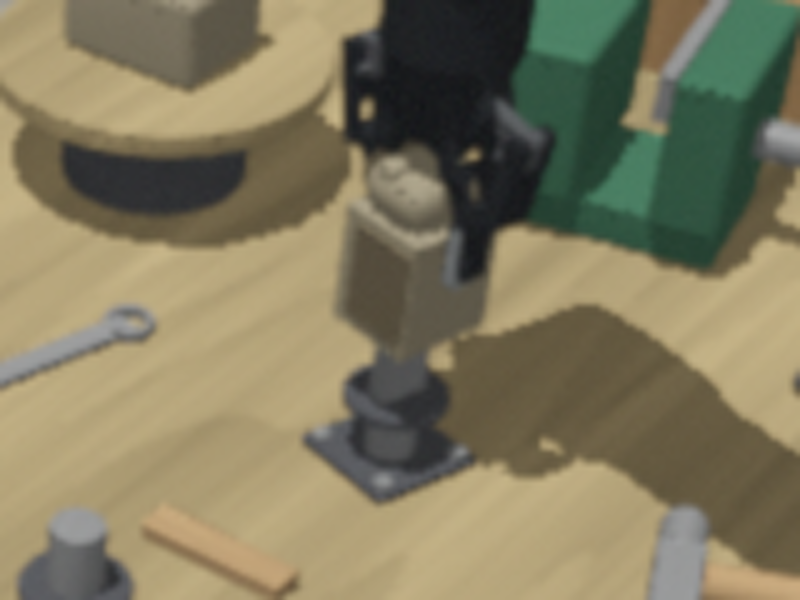

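```bash
python3 - <<'E'
from h import *
for P in((.5087,-.3644,.044),(.5087,-.3594,.044),(.5137,-.3644,.044)):print(P,(proj("side",P)-[330,80])*5)
a=np.radians(-16);X=np.array([np.cos(a),np.sin(a),0]);Y=np.array([-X[1],X[0],0])
for y in(-.3644,-.3594):
  for i,j in((1,1),(-1,1),(-1,-1)):print(y,"foot",i,j,(proj("side",np.array([.5087,y,.004])+.035*(i*X+j*Y))-[330,80])*5)
E
```

```text
(0.5087, -0.3644, 0.044) [401.01252739 387.52245022]
(0.5087, -0.3594, 0.044) [396.07973485 391.57770482]
(0.5137, -0.3644, 0.044) [393.36024726 384.13002766]
-0.3644 foot 1 1 [304.63339387 435.93535117]
-0.3644 foot -1 1 [386.49057516 499.00385277]
-0.3644 foot -1 -1 [481.2887896  456.07650924]
-0.3594 foot 1 1 [299.63255969 439.98940847]
-0.3594 foot -1 1 [381.50267675 503.29422293]
-0.3594 foot -1 -1 [476.5738958  460.20427081]
```

The side view shows the owl over the tongue with its lower corners at (338,316), (402,358) and (487,318). The offset to the stand is about +2 mm in x and +1.5 mm in y, so I'm correcting that and lowering gently.

step_arm(commands=[40,0.0033,0.0025,0,0,0,0,40,0.0033,0.0025,-0.01,0,0,0,40,0.0033,0.0025,-0.02,0,0,0,40,0.0033,0.0025,-0.028,0,0,0,40,0.0033,0.0025,-0.036,0,0,0,40,0.0033,0.0025,-0.044,0,0,0,40,0.0033,0.0025,-0.052,0,0,0,40,0.0033,0.0025,-0.06,0,0,0,40,0.0033,0.0025,-0.066,0,0,0,40,0.0033,0.0025,-0.07,0,0,0])

```text
clock: 10.3
position: [0.5105, -0.3628, 0.0853]
ee_rot: [0.799, 0.601, -0.0, -0.0]
ft_force: [0.1, 0.0, -2.6]
grip_width: 0.622
grasp_force: 59.4
```

step_arm(commands=[40,0,0,-0.003,0,0,0,40,0,0,-0.005,0,0,0,40,0,0,-0.007,0,0,0,40,0,0,-0.008,0,0,0,40,0,0,-0.009,0,0,0,40,0,0,-0.01,0,0,0,40,0,0,-0.01,0,0,0,40,0,0,-0.01,0,0,0,40,0,0,-0.01,0,0,0,40,0,0,-0.01,0,0,0])

```text
clock: 11.55
position: [0.5106, -0.3628, 0.0796]
ee_rot: [0.799, 0.601, 0.0, 0.0]
ft_force: [0.0, 0.2, -3.8]
grip_width: 0.626
grasp_force: 59.4
```

Still free by a fraction of a millimetre. I'll press down a touch more.

step_arm(commands=[40,0,0,-0.0005,0,0,0,40,0,0,-0.001,0,0,0,40,0,0,-0.0015,0,0,0,40,0,0,-0.002,0,0,0,40,0,0,-0.002,0,0,0,40,0,0,-0.002,0,0,0,40,0,0,-0.002,0,0,0,40,0,0,-0.002,0,0,0,40,0,0,-0.002,0,0,0,40,0,0,-0.002,0,0,0])

```text
clock: 12.8
position: [0.5107, -0.3628, 0.0793]
ee_rot: [0.799, 0.601, -0.0, 0.0]
ft_force: [-4.1, 2.6, 7.2]
grip_width: 0.624
grasp_force: 60.2
```

Contact is about 10 N at the seated height. Releasing and retreating upward.

step_arm(commands=[56,0,0,0,0,0,0,60,0,0,0,0,0,0,70,0,0,0,0,0,0,85,0,0,0,0,0,0,85,0,0,0,0,0,0,85,0,0,0,0,0,0,85,0,0,0,0,0,0,85,0,0,0,0,0,0,85,0,0,0,0,0,0,85,0,0,0,0,0,0])

```text
clock: 14.05
position: [0.5106, -0.3628, 0.0783]
ee_rot: [0.799, 0.601, 0.0, 0.0]
ft_force: [0.5, 0.4, -0.5]
grip_width: 0.999
grasp_force: 0.0
```

step_arm(commands=[85,0,0,0.02,0,0,0,85,0,0,0.05,0,0,0,85,0,0,0.1,0,0,0,85,0,0,0.17,0,0,0,85,0,0,0.25,0,0,0,85,0,0,0.33,0,0,0,85,-0.1,-0.1,0.33,0,0,0,85,-0.2,-0.2,0.33,0,0,0,85,-0.3,-0.25,0.33,0,0,0,85,-0.3,-0.3,0.33,0,0,0])

```text
clock: 15.3
position: [0.3327, -0.5381, 0.2789]
ee_rot: [0.799, 0.601, -0.0, 0.001]
ft_force: [1.0, -1.2, -0.1]
grip_width: 0.996
grasp_force: 0.0
```

```bash
python3 - <<'E'
from h import *
import cv2
t=camera("top")[:,:,::-1];s=camera("side")[:,:,::-1]
def c(im,x,y,w_,h):return cv2.resize(im[y:y+h,x:x+w_],(400,300),interpolation=cv2.INTER_CUBIC)
m=np.vstack([np.hstack([c(s,348,90,112,84),c(t,430,185,80,60)]),np.hstack([cv2.resize(s,(400,300)),cv2.resize(t,(400,300))])])
cv2.imwrite("pics/f.png",m);o=get_obs();print(o["clock"],o["position"])
E
```

```text
15.4 [ 0.32720582 -0.54331019  0.27736515]
```

View pics/f.png

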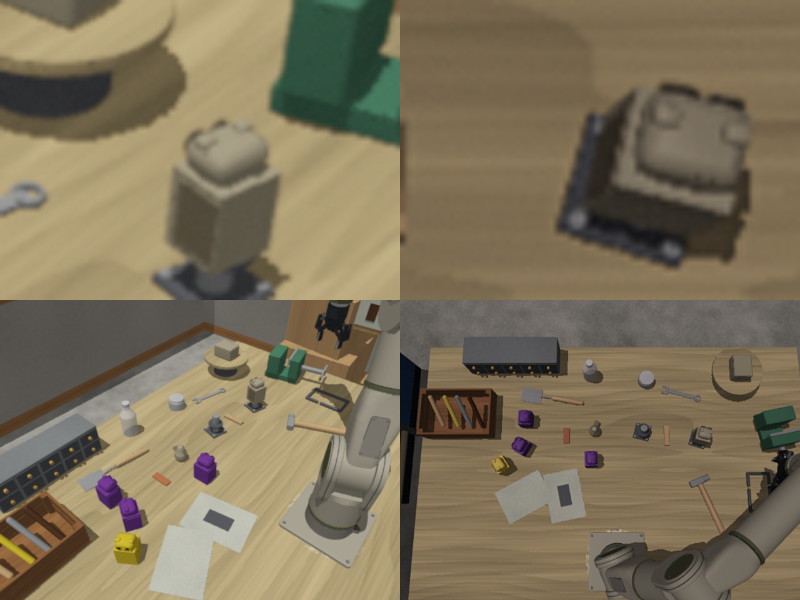

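The owl sits upright on the tongue stand with its underside on the flange (side crop around (220,210)). The songbird and the look-alikes haven't moved, and the arm is clear. Handing in.

```bash
python3 -c "
from workcell import *
print(hand_in())"
```

```text
the job is handed in; nothing more can be done
None
```

The owl is fully seated and upright on the flat-tongue stand and released, the songbird was not touched, and I handed the job in at about 15.4 s; no verdict came back.

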